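Hold a prosthesis shin tube in the vise's V jaw while the vise is wound shut

TASK

I am going to clamp the prosthesis shin tube in the bench vise and need a third hand. Stand it upright in the V of the fixed jaw, right down on the vise's slide, turned so that the screw lug of its adapter faces straight to the vise's handle, where I stand with the hex key. Then press it into the V with a steady force of about 12 N, never ramming it or knocking the other things on the bench, and finish while still holding it pressed there, so that I can wind the jaw shut.

Things in the scene. Friction and masses are not known exactly. Their poses are not given: they have to be found in the camera images.
- shin_tube: Loose part, 0.2 to 0.35 kg, standing on the bench: bare aluminium tube 30 mm in diameter, z = 0 to 82 mm; dark adapter collar 42 mm in diameter, z = 82 to 116; small square pyramid on top, up to z = 132. The collar's one screw lug sticks out along the part's +x: 22 mm wide, z = 86 to 112, out to 34 mm from the axis. Origin: centre of the lower end; z up the tube.
- lug (a point): Middle of the outer end of the adapter's screw lug: 34 mm from the tube's axis along the part's +x, 99 mm above the tube's lower end.
- grip (a point): Point on the tube's axis at mid-height of the adapter collar, 99 mm above the tube's lower end; axes as the part. The collar has two flats 22 mm wide, 42 mm apart, facing the part's +y and -y: a firm grip (40 N) here from above clears the lug and, with the tube in the vise, the jaws (29 mm below). Held loosely, the tube tips over the jaw's top edge when pressed.
- vise: Blue bench vise bolted down; jaws 125 mm wide, tops 155 mm above the bench. Origin: on the bench below v_seat; +x level from the fixed jaw (nearer the robot) to the moving jaw and handle, y along the jaws, z up. Fixed jaw and anvil extend to x = -155 mm, the base's ears and levers to 105 mm either side.
- v_jaw: Aluminium soft-jaw insert on the fixed jaw, z = 85 to 155 mm above the bench, with one upright V groove (90 degrees, 28 mm wide at the mouth, 14 mm deep) in its middle that opens to the vise's +x. Rigid. Same origin and axes as the vise. Its front face is at x = -7 mm.
- v_seat (a point): Where the centre of the tube's lower end is when the tube is seated: touching both flanks of the V and standing on top of the vise's slide, 85 mm above the bench. Axes as the vise; the tube is pressed home along -x.
- moving_jaw (a joint): Slide of the moving jaw, 0 to 0.04 m: the gap between the two jaw faces is 60 mm plus this value. The steel slide (52 mm wide, top at 85 mm) crosses the gap. The helper winds it; it cannot be pushed by hand.
- handle (a point): Middle of the tommy bar at the outer end of the vise's screw, 60 mm above the bench, on the vise's +x side.
- plaster_bowl: Black rubber plaster bowl, 110 mm across and 65 mm high, origin under its centre; leave it alone.
- hammer: Hammer lying on the bench; leave it alone.
- separator: Green bottle, 68 mm in diameter and 190 mm high, origin under its centre; leave it alone.
Things that resemble listed ones, but are neither listed nor needed, are in the scene too. Of the things that look like the shin_tube, take the one that is farthest to the robot's right at the start.

How it is judged:
By the outcome, as a careful person would: the job done as asked, in the order asked, and still so for the second after the job is handed in, while the arm keeps its last pose, push and grip.
It also fails if it takes over 51 s, if anything falls off the work surface, if the arm or the gripper's body presses on something with over 40 N, if the wrist force passes 120 N, or if a joint passes its speed limit or range.

ROBOT

A 7-joint arm with a two-finger parallel gripper is mounted at the origin on the work surface. World frame = base frame: x ahead of the robot, y to its left, z up, the work surface at z = 0. Lengths are in m, angles in rad, forces in N, time in s.
With the tool pointing down it reaches from about 0.425 to 0.95 m from the base axis. Payload 16.7 kg.
Tool frame: the origin (TCP) lies at the centre of the arm's flange, where the gripper is bolted on; the fingertips stand 199 mm ahead of it and the grasp point (between the pads) lies manip.pinch_z ahead of it (manip.pinch_z is the distance from the TCP to the grasp point, in m); z points along the fingers, y is the line along which they close (so a half turn about z gives the same grasp; the last joint's range is limited). The gripper opens to 94 mm and grips with 3 to 60 N. Pads are 16 mm wide; open, the fingers measure 119 mm over their backs; the gripper's body (75 mm by 177 mm) begins 78 mm behind the grasp point.
Start: joints at [-1.272, 0.426, 0.074, 1.606, -0.034, 1.111, -0.067], TCP at [0.292, 0.608, 0.405] pointing down, gripper open.
Joint ranges: [-2.85, 2.85], [-0.5, 2.14], [-1.23, 1.37], [0.21, 2.46], [-1.02, 4.16], [0.16, 2.05], [-2.73, 2.73]. Speed limits (rad/s): [1.89, 1.89, 2.39, 2.39, 3.01, 3.01, 3.01].

INTERFACE

Orientations are given as a unit quaternion [x, y, z, w].
In Python, from bench import status, eyes, workorder, manip gives the robot as it stands.
- The arm moves only by the shell command python3 -m creep 'ROWS' [FORCE]. ROWS is a JSON object whose one key "commands" holds a list that holds one entry, the list of rows, each a list of 7 numbers: the shift along the world's x, y, z in cm, then the turn, a rotation vector about the world's x, y, z in rad, then the opening, from 0 (shut) to 1 (fully open). A call has 1 to 20 rows; each row is the pose to reach, as a shift and turn from the pose commanded when the call began; what a row does not reach only later rows make up. A row lasts 1/12 s, in which the tool goes at most 41.7 mm and 7.16 degrees, less where a joint would pass 70% of its speed; a pose out of reach is approached as far as the arm can. A call with a gripper value outside its range is refused whole. The fingers move at their own pace and stop on an object; FORCE is the grip in N (left out, the last holds). Time passes only in rows, so rows that repeat a pose let the fingers close. It gives the time, the measured TCP pose, the force, the opening and the grip force at its end, in the units of the state.
- status.get_state(): the state, without advancing time (a new reading comes with each control period).
- eyes.get_image(name): name is "scene" or "side" or "wrist"; returns a dict with "frame" (480x640x3 uint8, red, green, blue), "K" (3x3 intrinsics, pixels), "pose" (4x4, takes a point from camera to world coordinates). Camera axes: x right, y up, looking along -z (the intrinsics and any distortion apply to the point x, -y, -z); pixel columns grow to the right and rows downward; lengths in m; the calibration is good to about 2 mm. A picture is of the moment at which its call begins. There is no depth.
- workorder.sign_off(): hands the job in; it is judged then, once.
The state is a dict: "time_s": time; "joint_pos": joint angles; "joint_vel": joint speeds; "joint_torque": joint torques, N m; "tool_pos": TCP position; "tool_rot": TCP orientation; "contact_force": force on the tool from outside, world axes, zero at the start; "moment": the same for the moment, N m; "grip_width": finger opening in m; "grip_force": force on a finger pad.
Only numpy, scipy, OpenCV 4.12 (cv2) and the standard library are available. Lean on these libraries where they do the work, as an engineer would, in place of code of your own. Each camera call takes 0.05 s, during which the arm holds its last target. There are 200 camera calls.

## Working session

There is one attempt and no reset: what is moved stays moved. The work goes in short steps, Python scripts to look and compute and a shell command to move; the robot and the scene stay as the last step left them, time stands still between calls to the robot, and variables do not carry over. Pictures are saved under pics/ and viewed, at most 10 in all, crops included, and the job is handed in when it is done.

```bash
ls; mkdir -p pics
python3 - <<'E'
from bench import status, eyes, manip
import cv2,numpy as np
print(manip.pinch_z); s=status.get_state(); print(s)
for n in ["scene","side"]:
    d=eyes.get_image(n); np.savez(f'{n}.npz',**d); cv2.imwrite(f'pics/{n}0.png',d['frame'][...,::-1]); print(n,d['K'],d['pose'],d.keys())
E
```

```text
pics
0.1804
{'time_s': 0.0, 'joint_pos': array([-1.27254152,  0.42668228,  0.07388451,  1.60660913, -0.03410281,
        1.11077157, -0.06712439]), 'joint_vel': array([-0.00082361, -0.00018615, -0.00018728, -0.00059895,  0.00065783,
       -0.00097824,  0.00029362]), 'joint_torque': array([ 1.48469513e-03, -9.35815430e+01,  3.66771229e+00, -4.54175413e+01,
       -4.87892947e-02,  2.05007487e-02,  1.39635495e-04]), 'tool_pos': array([0.29218406, 0.6082773 , 0.4040087 ]), 'tool_rot': array([ 2.22054773e-01,  9.75034005e-01, -5.98797478e-04, -8.64473755e-05]), 'contact_force': array([-0.62207809,  0.35848553,  0.12978444]), 'moment': array([-0.02687806, -0.01519935, -0.02334641]), 'grip_force': 0.0, 'grip_width': 0.09381722907924422}
scene [[464.87307355   0.         325.31528711]
 [  0.         464.87307355 240.83059761]
 [  0.           0.           1.        ]] [[-0.9986679  -0.03734742  0.03560334  0.59775079]
 [ 0.05130273 -0.79249504  0.60771674  0.68308534]
 [ 0.00551882  0.60873375  0.79335538  1.02665464]
 [ 0.          0.          0.          1.        ]] dict_keys(['frame', 'K', 'pose'])
side [[520.08523896   0.         322.50300551]
 [  0.         520.08523896 248.43699787]
 [  0.           0.           1.        ]] [[ 0.77046198  0.47087079 -0.42973134  0.02154391]
 [-0.63729396  0.55237791 -0.53734072 -0.68904172]
 [-0.01564395  0.68786579  0.7256693   1.00425276]
 [ 0.          0.          0.          1.        ]] dict_keys(['frame', 'K', 'pose'])
```

View pics/scene0.png

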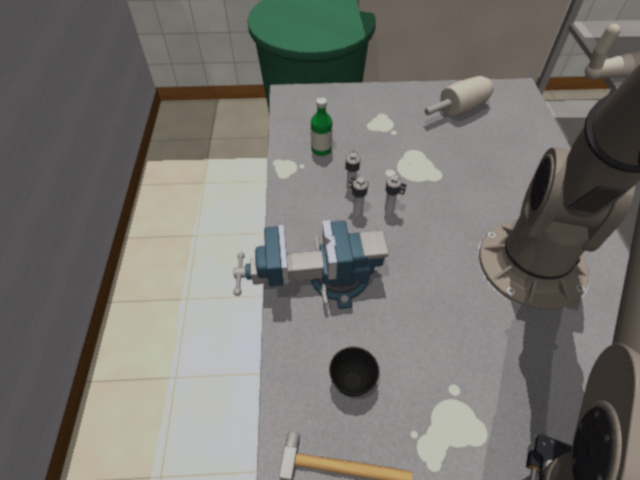

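View pics/side0.png

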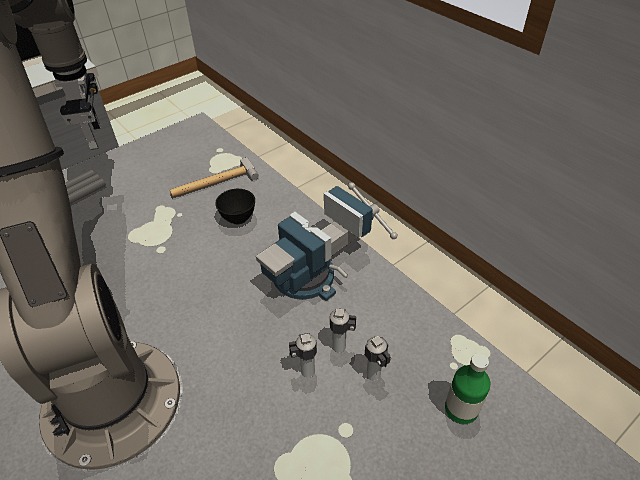

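The scene view shows three tubes near (352,160), (360,187) and (394,185), the vise at (320,255), the bottle at (321,130), the bowl at (354,372) and the hammer at the bottom. In the side view the tubes are at (376,348), (340,320) and (305,345), the vise at (310,250) and the bottle at (467,390). I'll enlarge both next.

```bash
cat > h.py <<'E'
import numpy as np
def load(n): return dict(np.load(f'{n}.npz'))
def ray(d,uv):
    v=np.linalg.inv(d['K'])@[uv[0],uv[1],1]; v=d['pose'][:3,:3]@[v[0],-v[1],-v[2]]
    return d['pose'][:3,3],v/np.linalg.norm(v)
def plane(d,uv,z):
    o,v=ray(d,uv); return o+v*(z-o[2])/v[2]
def tri(obs):
    A=np.zeros((3,3));b=np.zeros(3);R=[ray(d,u) for d,u in obs]
    for o,v in R: P=np.eye(3)-np.outer(v,v);A+=P;b+=P@o
    p=np.linalg.solve(A,b); return p,[round(1000*np.linalg.norm((np.eye(3)-np.outer(v,v))@(p-o)),1) for o,v in R]
def proj(d,p):
    q=d['pose'][:3,:3].T@(np.asarray(p)-d['pose'][:3,3]); w=d['K']@[q[0],-q[1],-q[2]]; return (w[:2]/w[2]).round(1)
E
python3 - <<'E'
import cv2,numpy as np
from h import *
S,D=load('scene'),load('side')
a=S['frame'][140:320,220:420,::-1]; b=D['frame'][180:390,240:420,::-1]
a=cv2.resize(a,None,fx=2.5*0+2,fy=2,interpolation=cv2.INTER_CUBIC);b=cv2.resize(b,None,fx=2,fy=2,interpolation=cv2.INTER_CUBIC)
c=np.zeros((420,760,3),np.uint8);c[:360,:400]=a;c[:420,400:]=b
cv2.imwrite('pics/z0.png',c)
T={'A':((352,153),(376,338)),'B':((360,181),(340,310)),'C':((392,177),(305,338)),'bottle':((321,101),(480,354))}
for k,(u,v) in T.items(): print(k,tri([(S,u),(D,v)]))
E
```

```text
A (array([ 0.46366976, -0.30389883,  0.1375402 ]), [np.float64(3.5), np.float64(3.5)])
B (array([ 0.45383632, -0.20182825,  0.13091843]), [np.float64(0.2), np.float64(0.2)])
C (array([ 0.36071463, -0.21045314,  0.13067906]), [np.float64(5.2), np.float64(5.2)])
bottle (array([ 0.54781744, -0.47255858,  0.19465781]), [np.float64(1.6), np.float64(1.6)])
```

View pics/z0.png

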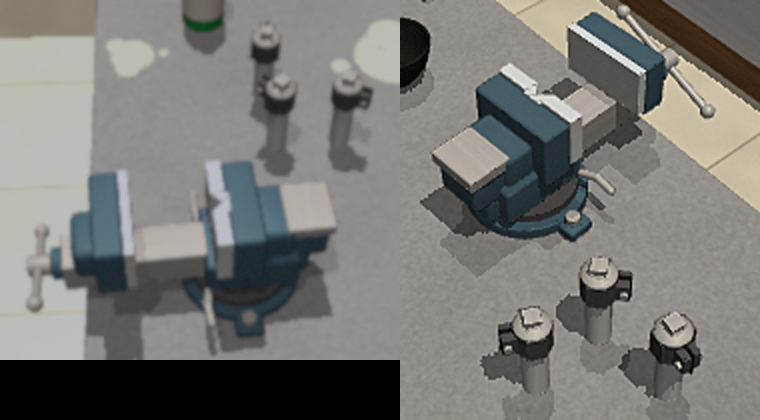

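The target tube, A, stands at about (0.464, -0.304), and the V opens towards the handle, to the image's left in the scene view. Next I'll move over the area for wrist views.

```bash
python3 -m creep '{"commands":[[[1,-3,2,0,0,0,1],[3,-6,5,0,0,0,1],[5,-12,9,0,0,0,1],[21,-66,16,0,0,0,1],[21,-66,16,0,0,0,1],[21,-66,16,0,0,0,1],[21,-66,16,0,0,0,1],[21,-66,16,0,0,0,1],[21,-66,16,0,0,0,1],[21,-66,16,0,0,0,1],[21,-66,16,0,0,0,1],[21,-66,16,0,0,0,1],[21,-66,16,0,0,0,1],[21,-66,16,0,0,0,1],[21,-66,16,0,0,0,1],[21,-66,16,0,0,0,1],[21,-66,16,0,0,0,1],[21,-66,16,0,0,0,1],[21,-66,16,0,0,0,1],[21,-66,16,0,0,0,1]]]}'
python3 - <<'E'
from bench import eyes
import cv2,numpy as np
from h import *
d=eyes.get_image('wrist'); np.savez('w1.npz',**d); cv2.imwrite('pics/w1.png',d['frame'][...,::-1]); print(d['pose'].round(3),d['K'])
for p in [(.464,-.304,.13),(.55,0,.155)]: print(proj(d,p))
E
```

```text
time_s: 1.77
tool_pos: [0.5023, -0.0524, 0.5645]
tool_rot: [0.223, 0.975, -0.0, -0.0]
contact_force: [-0.2, 0.5, -0.4]
grip_width: 0.094
grip_force: 0.0
[[ 0.435 -0.876 -0.206  0.442]
 [ 0.9    0.424  0.1   -0.024]
 [-0.    -0.229  0.973  0.545]
 [ 0.     0.     0.     1.   ]] [[396.3543102    0.         320.25198605]
 [  0.         396.3543102  241.50950396]
 [  0.           0.           1.        ]]
[100.2 280.2]
[388.7 236.4]
```

View pics/w1.png

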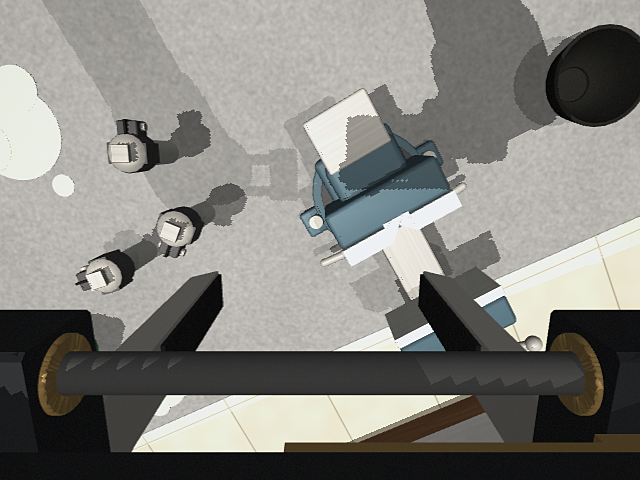

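The wrist view shows target tube A at about (100,277) with its lug pointing left, which is about world -y. B is at (175,230) and C at (125,152). The vise's white insert runs from (347,256) to (467,200) with the V near (400,225). I'll turn the gripper to the grasp yaw, take a second view of the vise, then one over the tube.

```bash
cat > snap.py <<'E'
import sys,cv2,numpy as np
from bench import eyes,status
n=sys.argv[1]; d=eyes.get_image('wrist'); np.savez(f'{n}.npz',**d); cv2.imwrite(f'pics/{n}.png',d['frame'][...,::-1])
s=status.get_state(); print(s['time_s'],s['tool_pos'].round(4),s['joint_pos'].round(2),s['contact_force'].round(2))
E
python3 -m creep '{"commands":[[[1,-2,-2,0,0,-0.12,1],[3,-4,-6,0,0,-0.24,1],[3,-4,-6,0,0,-0.36,1],[3,-4,-6,0,0,-0.48,1],[3,-4,-6,0,0,-0.6,1],[3,-4,-6,0,0,-0.72,1],[3,-4,-6,0,0,-0.84,1],[3,-4,-6,0,0,-0.96,1],[3,-4,-6,0,0,-1.08,1],[3,-4,-6,0,0,-1.12,1],[3,-4,-6,0,0,-1.12,1],[3,-4,-6,0,0,-1.12,1]]]}'
python3 snap.py w2
python3 -m creep '{"commands":[[[-2,-6,0,0,0,0,1],[-4,-12,-1,0,0,0,1],[-7,-18,-2,0,0,0,1],[-7,-23.5,-4,0,0,0,1],[-7,-23.5,-6,0,0,0,1],[-7,-23.5,-6,0,0,0,1],[-7,-23.5,-6,0,0,0,1],[-7,-23.5,-6,0,0,0,1],[-7,-23.5,-6,0,0,0,1],[-7,-23.5,-6,0,0,0,1]]]}'
python3 snap.py w3
python3 - <<'E'
import cv2,numpy as np
from h import *
a,b=load('w2')['frame'],load('w3')['frame']
cv2.imwrite('pics/w23.png',np.hstack([cv2.resize(x,(400,300),interpolation=cv2.INTER_AREA) for x in (a,b)])[...,::-1])
E
```

```text
time_s: 2.82
tool_pos: [0.5323, -0.0903, 0.5043]
tool_rot: [0.705, 0.71, -0.0, -0.0]
contact_force: [0.0, -0.6, 0.5]
grip_width: 0.094
grip_force: 0.0
2.8667 [ 0.5323 -0.0906  0.5044] [-0.63  0.14  0.77  1.81 -0.1   1.23  0.18] [-0.5  -0.6   0.35]
time_s: 3.7
tool_pos: [0.4631, -0.3254, 0.445]
tool_rot: [0.705, 0.709, 0.0, -0.0]
contact_force: [0.1, 0.1, -0.1]
grip_width: 0.0938
grip_force: 0.0
3.75 [ 0.4632 -0.3252  0.4451] [-0.22  0.29  0.89  1.84 -0.25  1.13  0.76] [-0.09 -0.35 -0.96]
```

View pics/w23.png

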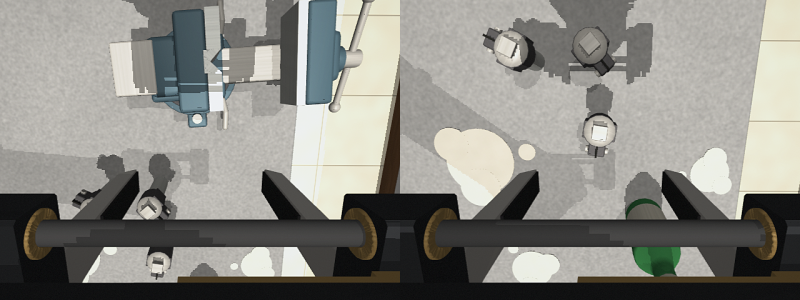

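In the left half, w2, the vise's insert and V are at full-resolution (345,95), with the slide and moving jaw to the right. In the right half, w3, tube A is at full-resolution (318,210) with its lug pointing down (-y). I'll enlarge these details for measuring.

Run:
```python
import cv2,numpy as np
from h import *
def crop(n,x,y,w,h,f):
    c=cv2.resize(load(n)['frame'][y:y+h,x:x+w],None,fx=f,fy=f,interpolation=cv2.INTER_CUBIC)
    s=10
    for i in range(0,w,s): cv2.line(c,(i*f,0),(i*f,4 if i%50 else 12),(255,0,0),1)
    for i in range(0,h,s): cv2.line(c,(0,i*f),(4 if i%50 else 12,i*f),(255,0,0),1)
    return c
c=np.zeros((600,800,3),np.uint8)
c[:300,:400]=crop('w3',270,170,100,75,4)
c[:300,400:]=crop('w1',60,240,100,75,4)
c[300:,:400]=crop('w1',330,180,150,100,3)[:300,:400]
v=crop('w2',290,0,200,200,3)[:,:]
v=crop('w2',300,0,133,100,3)
c[300:,400:799]=v
cv2.imwrite('pics/z1.png',c[...,::-1])
```

```text
(no output)
```

View pics/z1.png

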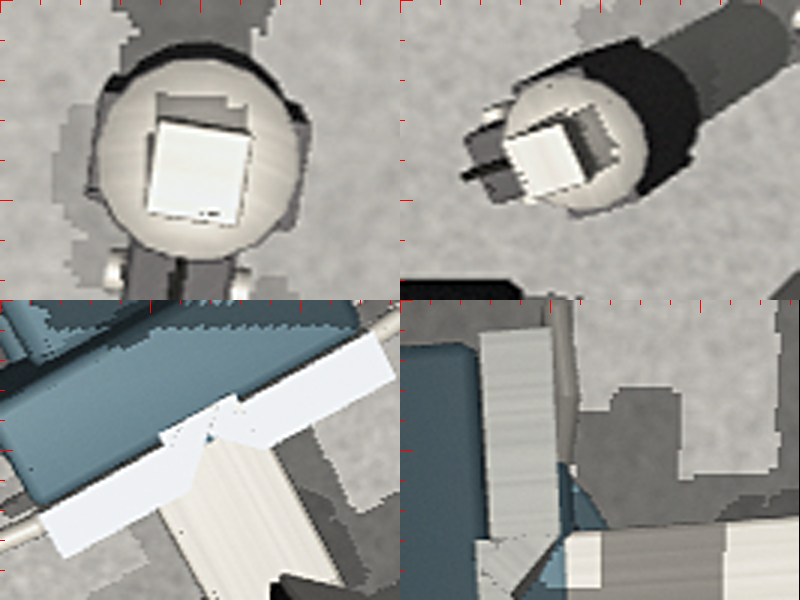

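In z1 the A collar disc's centre is w3 (319.3,209.5) and w1 (104,276.5). The lug's centreline passes w3 (315.2,242). The insert's front corners are w1 (350.7,266) and (462.3,205.7), and its +y front corner is w2 (350,9).

Run:
```python
import cv2,numpy as np
from h import *
w1,w2,w3,S,D=[load(n) for n in('w1','w2','w3','scene','side')]
print('disc',tri([(w3,(319.3,209.5)),(w1,(104,276.5))])); print('pyr',tri([(w3,(319.7,213)),(w1,(97,280))]))
ax=plane(w3,(319.3,209.5),.116);l=plane(w3,(315.2,242.2),.112); print(ax,l,np.degrees(np.arctan2(*(l-ax)[1::-1])))
print('insert +y front',tri([(w1,(462.3,205.7)),(w2,(350,9))]))
a=plane(w1,(350.7,266),.155);b=plane(w1,(462.3,205.7),.155);a2=plane(w1,(342.7,251.7),.155);b2=plane(w1,(455,190),.155)
print(a,b,np.linalg.norm(a-b),a2,b2)
print('w2 front',plane(w2,(350,9),.155),plane(w2,(353.3,77.7),.155))
# w2 white mask on insert, full
c=np.zeros((600,800,3),np.uint8)
v=w2['frame'][0:200,300:440]; v=cv2.resize(v,None,fx=3,fy=3,interpolation=cv2.INTER_CUBIC);c[:,:420]=v
v=w3['frame'][190:290,280:360];c[:475,420:]=cv2.resize(v,(380,475),interpolation=cv2.INTER_CUBIC)
cv2.imwrite('pics/z2.png',c[...,::-1])
```

```text
disc (array([ 0.46235638, -0.30672785,  0.11678193]), [np.float64(0.5), np.float64(0.5)])
pyr (array([ 0.46224466, -0.30752473,  0.12940013]), [np.float64(0.1), np.float64(0.1)])
[ 0.4618332  -0.30689757  0.116     ] [ 0.45862199 -0.3343001   0.112     ] -96.68382726280167
insert +y front (array([0.55279992, 0.07728424, 0.15580995]), [np.float64(0.5), np.float64(0.5)])
[ 0.56158075 -0.04752092  0.155     ] [0.55316612 0.07797625 0.155     ] 0.12577895475058434 [ 0.54428027 -0.0484867   0.155     ] [0.53555677 0.07712794 0.155     ]
w2 front [0.55274884 0.07704907 0.155     ] [0.55646624 0.02875504 0.155     ]
```

View pics/z2.png

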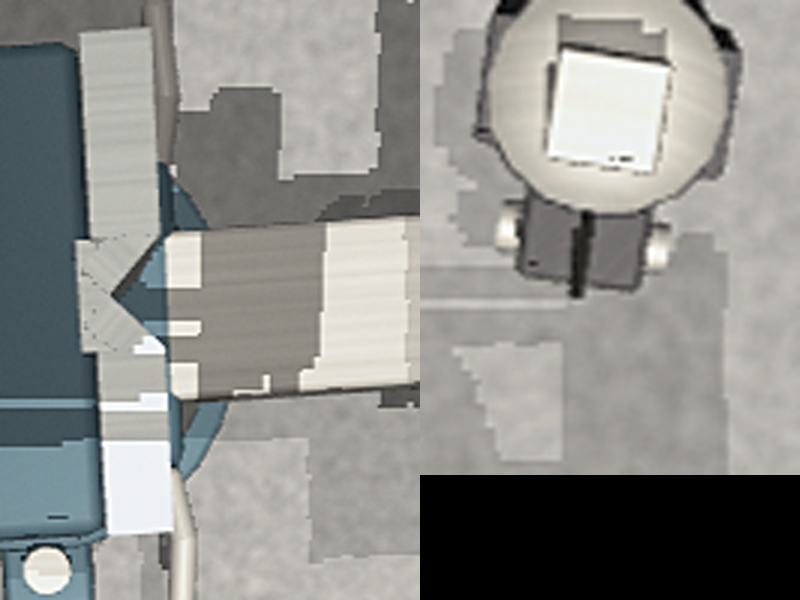

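z2 shows the V apex at w2 (337.3,98.3), the insert's -y front corner at (357.7,177.3), and the middle of the lug's outer top edge at w3 (313.3,249.4).

Run:
```python
import numpy as np
from h import *
w1,w2,w3=[load(n) for n in('w1','w2','w3')]
ax=np.array([.4623,-.3067,.116]);l=plane(w3,(313.3,249.4),.112); print(l,np.hypot(*(l-ax)[:2]),np.degrees(np.arctan2(*(l-ax)[1::-1])))
lo=plane(w2,(357.7,177.3),.155);hi=plane(w2,(350.7,9.3),.155);ap=plane(w2,(337.3,98.3),.155)
print(lo,hi,ap)
print(tri([(w2,(357.7,177.3)),(w1,(350.7,266))]))
F=np.array([.5531,.0776]);
for a,b in ((lo,hi),(plane(w1,(350.7,266),.155),plane(w1,(462.3,205.7),.155))):
    y=(b-a)[:2];y/=np.linalg.norm(y);x=np.array([y[1],-y[0]]);m=(a+b)[:2]/2
    print('yaw',np.degrees(np.arctan2(x[1],x[0])),'seat',m+x*.007,'apex rel',(ap[:2]-m)@x,(ap[:2]-m)@y)
```

```text
[ 0.45708505 -0.34034457  0.112     ] 0.03404633003448658 -98.81080634269937
[ 0.56205686 -0.04798673  0.155     ] [0.55327953 0.07684908 0.155     ] [0.54425204 0.01347976 0.155     ]
(array([ 0.56224057, -0.04788879,  0.15290182]), [np.float64(0.2), np.float64(0.2)])
yaw 4.021907940835308 seat [0.56465096 0.01492214] apex rel -0.013449848920935318 -8.08894799144322e-06
yaw 3.8359601739917943 seat [0.56435775 0.01569597] apex rel -0.013208938496885437 -0.0008661660510537065
```

```bash
python3 -m creep '{"commands":[[[-0.1,1.85,-2,0,0,-0.1,1],[-0.1,1.85,-4,0,0,-0.142,1],[-0.1,1.85,-6.5,0,0,-0.142,1],[-0.1,1.85,-9,0,0,-0.142,1],[-0.1,1.85,-11.5,0,0,-0.142,1],[-0.1,1.85,-13.5,0,0,-0.142,1],[-0.1,1.85,-15,0,0,-0.142,1],[-0.1,1.85,-16,0,0,-0.142,1],[-0.1,1.85,-16.6,0,0,-0.142,1],[-0.1,1.85,-16.6,0,0,-0.142,1],[-0.1,1.85,-16.6,0,0,-0.142,1]]]}'
python3 -m creep '{"commands":[[[0,0,0,0,0,0,0.6],[0,0,0,0,0,0,0.5],[0,0,0,0,0,0,0.45],[0,0,0,0,0,0,0.4],[0,0,0,0,0,0,0.35],[0,0,0,0,0,0,0.3],[0,0,0,0,0,0,0.3],[0,0,0,0,0,0,0.3],[0,0,0,0,0,0,0.3],[0,0,0,0,0,0,0.3]]]}' 40
```

```text
time_s: 4.67
tool_pos: [0.4617, -0.3079, 0.2793]
tool_rot: [0.754, 0.657, 0.0, 0.0]
contact_force: [0.2, 0.4, 0.5]
grip_width: 0.0941
grip_force: 0.0
time_s: 5.5
tool_pos: [0.4613, -0.3081, 0.2787]
tool_rot: [0.755, 0.656, -0.0, -0.0]
contact_force: [0.7, 0.3, -0.5]
grip_width: 0.0422
grip_force: 39.9
```

Width is 42.2 mm at 40 N, so the grip is on the flats. Next: lift, turn and carry to a point above the gap.

```bash
python3 -m creep '{"commands":[[[0,0,1,0,0,0,0.3],[0,0,3,0,0,0,0.3],[0,0,6,0,0,0,0.3],[0,0,9.5,0,0,0.1,0.3],[0,0,13,0,0,0.2,0.3],[0,0,16.5,0,0,0.3,0.3],[1,2,20,0,0,0.41,0.3],[2,5,21,0,0,0.52,0.3],[3,8,21,0,0,0.63,0.3],[4,11,21,0,0,0.74,0.3],[5,14,21,0,0,0.85,0.3],[6,17,21,0,0,0.96,0.3],[7,20,21,0,0,1.07,0.3],[8,23,21,0,0,1.18,0.3],[9,26,21,0,0,1.29,0.3],[10,28.5,21,0,0,1.4,0.3],[11,30.5,21,0,0,1.51,0.3],[11.5,31.6,21,0,0,1.62,0.3],[11.9,32.2,21,0,0,1.73,0.3],[11.9,32.4,21,0,0,1.78,0.3]]]}'
python3 -m creep '{"commands":[[[0,0,0,0,0,0,0.3],[0,0,0,0,0,0,0.3],[0,0,0,0,0,0,0.3],[0,0,0,0,0,0,0.3]]]}'
python3 snap.py w4
python3 - <<'E'
import cv2,numpy as np
from bench import eyes
from h import *
S=eyes.get_image('scene');D=eyes.get_image('side');np.savez('s4',**S);np.savez('d4',**D)
c=np.zeros((600,800,3),np.uint8)
c[:300,:400]=cv2.resize(load('w4')['frame'],(400,300),interpolation=cv2.INTER_AREA)
c[:300,400:]=cv2.resize(S['frame'][140:290,230:430],(400,300))
c[300:,:400]=cv2.resize(D['frame'][150:300,230:430],(400,300))
cv2.imwrite('pics/z4.png',c[...,::-1])
E
```

```text
time_s: 7.17
tool_pos: [0.5806, 0.0173, 0.4888]
tool_rot: [-0.039, 0.999, -0.0, -0.0]
contact_force: [-0.6, 0.7, -2.8]
grip_width: 0.0419
grip_force: 39.9
time_s: 7.5
tool_pos: [0.5801, 0.0154, 0.4889]
tool_rot: [-0.034, 0.999, -0.0, 0.0]
contact_force: [0.4, -0.3, -3.9]
grip_width: 0.0416
grip_force: 39.9
7.55 [0.5801 0.0155 0.4888] [-0.54  0.22  0.48  1.74 -0.1   1.21  1.61] [ 0.49 -0.94 -2.23]
```

View pics/z4.png

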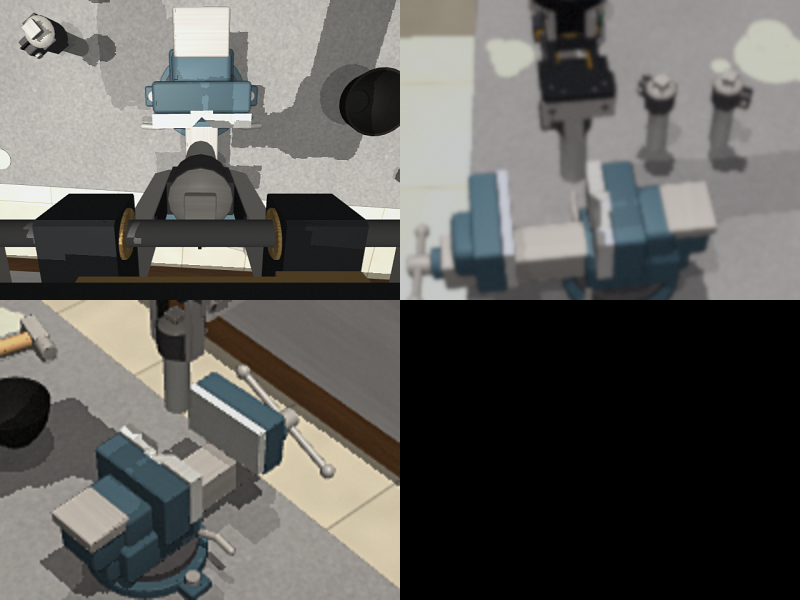

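The tube hangs straight above the gap with its lug toward the handle: the wrist view has the collar at (200,190) and the V ahead at (205,120). In the side view the tube's bottom is clear of both jaws. Now the descent.

```bash
python3 -m creep '{"commands":[[[0,0,-1,0,0,0,0.3],[0,0,-2.5,0,0,0,0.3],[0,0,-4,0,0,0,0.3],[0,0,-5.5,0,0,0,0.3],[0,0,-7,0,0,0,0.3],[0,0,-8.5,0,0,0,0.3],[0,0,-9.8,0,0,0,0.3],[0,0,-10.8,0,0,0,0.3],[0,0,-11.4,0,0,0,0.3],[0,0,-11.6,0,0,0,0.3],[0,0,-11.6,0,0,0,0.3],[0,0,-11.6,0,0,0,0.3]]]}'
python3 snap.py w5
python3 -m creep '{"commands":[[[0,0,-0.1,0,0,0,0.3],[0,0,-0.2,0,0,0,0.3],[0,0,-0.3,0,0,0,0.3],[0,0,-0.4,0,0,0,0.3],[0,0,-0.5,0,0,0,0.3],[0,0,-0.55,0,0,0,0.3],[0,0,-0.55,0,0,0,0.3]]]}'
python3 snap.py w6
```

```text
time_s: 8.65
tool_pos: [0.5804, 0.0159, 0.3731]
tool_rot: [-0.035, 0.999, 0.0, 0.0]
contact_force: [0.3, -0.2, -3.0]
grip_width: 0.0416
grip_force: 39.9
8.7 [0.5805 0.0159 0.3733] [-0.5   0.32  0.45  1.88 -0.17  0.98  1.66] [ 0.05 -0.01 -3.71]
time_s: 9.28
tool_pos: [0.5802, 0.0159, 0.367]
tool_rot: [-0.035, 0.999, -0.0, -0.0]
contact_force: [0.3, 0.6, -4.2]
grip_width: 0.0417
grip_force: 39.9
9.3333 [0.5803 0.0159 0.3671] [-0.5   0.33  0.45  1.88 -0.17  0.97  1.67] [-0.52 -0.89 -3.  ]
```

```bash
python3 -m creep '{"commands":[[[-0.2,-0.01,0,0,0,0,0.3],[-0.4,-0.03,0,0,0,0,0.3],[-0.6,-0.04,0,0,0,0,0.3],[-0.8,-0.06,0,0,0,0,0.3],[-0.9,-0.06,0,0,0,0,0.3],[-0.9,-0.06,-0.05,0,0,0,0.3],[-0.9,-0.06,-0.1,0,0,0,0.3],[-0.9,-0.06,-0.15,0,0,0,0.3],[-0.9,-0.06,-0.2,0,0,0,0.3],[-0.9,-0.06,-0.2,0,0,0,0.3]]]}'
python3 -m creep '{"commands":[[[0,0,-0.03,0,0,0,0.3],[0,0,-0.06,0,0,0,0.3],[0,0,-0.06,0,0,0,0.3]]]}'
python3 -m creep '{"commands":[[[0,0,-0.03,0,0,0,0.3],[0,0,-0.06,0,0,0,0.3],[0,0,-0.06,0,0,0,0.3]]]}'
```

```text
time_s: 10.17
tool_pos: [0.5713, 0.0153, 0.365]
tool_rot: [-0.035, 0.999, -0.0, -0.0]
contact_force: [-0.6, -0.1, -1.9]
grip_width: 0.0416
grip_force: 39.9
time_s: 10.42
tool_pos: [0.5713, 0.0153, 0.3647]
tool_rot: [-0.035, 0.999, 0.0, 0.0]
contact_force: [-0.2, 0.4, -0.3]
grip_width: 0.0417
grip_force: 39.9
time_s: 10.67
tool_pos: [0.5715, 0.0153, 0.3646]
tool_rot: [-0.035, 0.999, 0.0, 0.0]
contact_force: [-2.6, -0.2, 7.3]
grip_width: 0.0419
grip_force: 40.0
```

Slide contact is at the expected height (about 85 mm). I'll ease the down-force and creep into the V.

```bash
python3 -m creep '{"commands":[[[0,0,0.04,0,0,0,0.3],[-0.05,0,0.04,0,0,0,0.3],[-0.1,-0.01,0.04,0,0,0,0.3],[-0.15,-0.01,0.04,0,0,0,0.3],[-0.2,-0.01,0.04,0,0,0,0.3],[-0.2,-0.01,0.04,0,0,0,0.3]]]}'
python3 -m creep '{"commands":[[[-0.05,0,0,0,0,0,0.3],[-0.1,-0.01,0,0,0,0,0.3],[-0.15,-0.01,0,0,0,0,0.3],[-0.15,-0.01,0,0,0,0,0.3]]]}'
```

```text
time_s: 11.17
tool_pos: [0.5694, 0.0152, 0.3646]
tool_rot: [-0.035, 0.999, 0.0, 0.0]
contact_force: [3.5, 0.6, 3.1]
grip_width: 0.0415
grip_force: 39.9
time_s: 11.5
tool_pos: [0.5679, 0.0151, 0.3647]
tool_rot: [-0.035, 0.999, 0.0, 0.0]
contact_force: [4.9, 0.4, 6.0]
grip_width: 0.0416
grip_force: 39.9
```

```bash
python3 -m creep '{"commands":[[[0,0,0.05,0,0,0,0.3],[-0.04,0,0.05,0,0,0,0.3],[-0.08,-0.01,0.05,0,0,0,0.3],[-0.1,-0.01,0.05,0,0,0,0.3],[-0.1,-0.01,0.05,0,0,0,0.3]]]}'
python3 -m creep '{"commands":[[[-0.04,0,0,0,0,0,0.3],[-0.08,-0.01,0,0,0,0,0.3],[-0.1,-0.01,0,0,0,0,0.3],[-0.1,-0.01,0,0,0,0,0.3]]]}'
```

```text
time_s: 11.92
tool_pos: [0.5669, 0.0154, 0.3647]
tool_rot: [-0.035, 0.999, 0.0, 0.0]
contact_force: [6.8, 1.8, -3.0]
grip_width: 0.0419
grip_force: 39.9
time_s: 12.25
tool_pos: [0.5662, 0.0155, 0.3648]
tool_rot: [-0.035, 0.999, 0.0, 0.001]
contact_force: [9.4, 2.6, -4.8]
grip_width: 0.0418
grip_force: 40.0
```

The V is touched at the expected place. I'll back off slightly, centre y, set it down firmly on the slide, then press again.

```bash
python3 -m creep '{"commands":[[[0.1,0.02,0,0,0,0,0.3],[0.14,0.05,-0.03,0,0,0,0.3],[0.14,0.05,-0.05,0,0,0,0.3],[0.14,0.05,-0.05,0,0,0,0.3]]]}'
python3 -m creep '{"commands":[[[-0.04,0,0,0,0,0,0.3],[-0.08,0,0,0,0,0,0.3],[-0.12,0,0,0,0,0,0.3],[-0.12,0,0,0,0,0,0.3]]]}'
```

```text
time_s: 12.58
tool_pos: [0.5671, 0.0155, 0.3646]
tool_rot: [-0.035, 0.999, 0.0, -0.0]
contact_force: [0.5, 1.8, 8.1]
grip_width: 0.0417
grip_force: 40.0
time_s: 12.92
tool_pos: [0.5664, 0.0156, 0.3647]
tool_rot: [-0.035, 0.999, 0.0, 0.001]
contact_force: [8.1, 1.5, 2.4]
grip_width: 0.0416
grip_force: 40.0
```

```bash
python3 -m creep '{"commands":[[[-0.03,0.01,0,0,0,0,0.3],[-0.05,0.01,0,0,0,0,0.3],[-0.05,0.01,0,0,0,0,0.3],[-0.05,0.01,0,0,0,0,0.3]]]}'; for i in 1 2 3; do python3 -m creep '{"commands":[[[0,0,0,0,0,0,0.3]]]}' | grep -E "pos|force"; done
```

```text
time_s: 13.25
tool_pos: [0.5661, 0.0156, 0.3647]
tool_rot: [-0.035, 0.999, -0.0, 0.001]
contact_force: [9.2, 0.9, 0.6]
grip_width: 0.0416
grip_force: 40.0
tool_pos: [0.5661, 0.0157, 0.3647]
contact_force: [9.7, 1.3, 0.0]
grip_force: 40.0
tool_pos: [0.5661, 0.0156, 0.3647]
contact_force: [9.3, 0.4, 1.1]
grip_force: 40.0
tool_pos: [0.5661, 0.0157, 0.3647]
contact_force: [9.8, 1.6, -0.7]
grip_force: 40.0
```

```bash
cat > st.py <<'E'
from bench import status
from scipy.spatial.transform import Rotation as R
s=status.get_state(); q=R.from_quat(s['tool_rot']); z=q.apply([0,0,1]); y=q.apply([0,1,0])
import numpy as np
print(s['time_s'],s['tool_pos'].round(4),s['contact_force'].round(1),s['moment'].round(2),'z axis mrad',(z*1000).round(1),'yaw',np.degrees(np.arctan2(y[1],y[0])).round(2)-90)
E
python3 st.py
python3 -m creep '{"commands":[[[0,0,-0.02,0,0.003,0,0.3],[-0.01,0,-0.04,0,0.005,0,0.3],[-0.01,0,-0.04,0,0.005,0,0.3],[-0.01,0,-0.04,0,0.005,0,0.3]]]}'; python3 st.py
```

```text
13.5 [0.5661 0.0157 0.3647] [ 9.8  1.6 -0.7] [ 0.24 -2.39  0.1 ] z axis mrad [    2.1     0.  -1000. ] yaw 4.030000000000001
time_s: 13.83
tool_pos: [0.5664, 0.0157, 0.3647]
tool_rot: [-0.035, 0.999, 0.0, -0.001]
contact_force: [12.1, 1.6, 1.6]
grip_width: 0.0421
grip_force: 40.0
13.8333 [0.5664 0.0157 0.3647] [12.1  1.6  1.6] [ 0.33 -3.14  0.08] z axis mrad [-1.3e+00  2.0e-01 -1.0e+03] yaw 4.030000000000001
```

```bash
for i in 1 2 3 4; do python3 -m creep '{"commands":[[[0,0,0,0,0,0,0.3],[0,0,0,0,0,0,0.3]]]}' >/dev/null; python3 st.py; done
python3 - <<'E'
import cv2,numpy as np
from bench import eyes
S=eyes.get_image('scene')['frame'];D=eyes.get_image('side')['frame'];W=eyes.get_image('wrist')['frame']
c=np.zeros((600,800,3),np.uint8)
c[:300,:400]=cv2.resize(S[80:380,220:620][60:210,0:200],(400,300))
c[:300,400:]=cv2.resize(D[150:300,230:430],(400,300));c[300:,:400]=cv2.resize(W,(400,300));c[300:,400:]=cv2.resize(D,(400,300))
cv2.imwrite('pics/z7.png',c[...,::-1])
E
```

```text
14.0 [0.5665 0.0157 0.3647] [11.7  1.4  2.7] [ 0.33 -3.18  0.06] z axis mrad [-1.2e+00  2.0e-01 -1.0e+03] yaw 4.030000000000001
14.1667 [0.5665 0.0157 0.3647] [12.7  2.7  2.5] [ 0.33 -3.2   0.08] z axis mrad [-1.2e+00  2.0e-01 -1.0e+03] yaw 4.030000000000001
14.3333 [0.5665 0.0158 0.3647] [12.2  1.4  2.2] [ 0.41 -3.12  0.07] z axis mrad [-1.2e+00  2.0e-01 -1.0e+03] yaw 4.040000000000006
14.5 [0.5665 0.0157 0.3647] [11.6  1.6  1.9] [ 0.36 -3.19  0.12] z axis mrad [-1.2e+00  2.0e-01 -1.0e+03] yaw 4.030000000000001
```

View pics/z7.png

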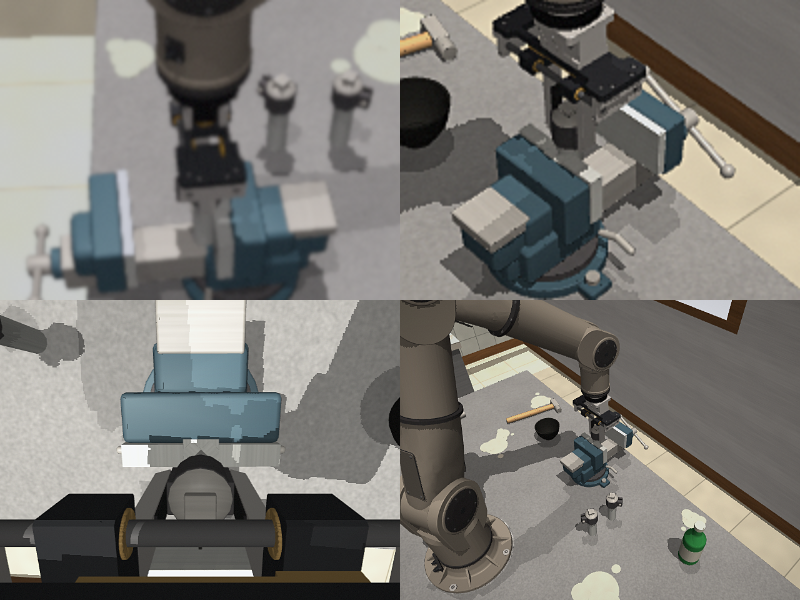

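The tube is upright in the V, standing on the slide with its lug toward the handle. The force holds steady at about 12 N, and the other things are where they were.

```bash
python3 -c "
from bench import workorder; print(workorder.sign_off())"
```

```text
the job is handed in; nothing more can be done
None
```

The shin tube is standing on the vise's slide in the V, lug facing the handle, held with a 40 N grip and pressed in at about 12 N; I handed the job in at about 15 s.

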